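Line up the quarter-turn fastener and hold the dust-filter cover shut

TASK

The access cover of the dust-filter unit has been left ajar. Swing it down, turn the black quarter-turn wing into line with the two red lines on the cover so that its cross-bar can drop through the slot below, and press the cover fully home against its frame and gasket. Leave the wing in line (do not lock it yet), leave the chisel, the glass and the marking gauge alone, and finish while still pressing the cover down, because I am going to start the corner screws.

Things in the scene. Friction and masses are not known exactly. Their poses are not given: they have to be found in the camera images.
- housing: Dust-filter unit, fixed on the bench: dark grey metal box 220 (x) x 250 (y) x 100 mm high, open at the top with a flange (the frame) round the opening; louvres on its front (-x), hose port 35 mm long on its +y side. Origin: centre of its underside, on the bench; z up; turned about z only.
- cover: Grey hinged plate 171 x 200 x 5 mm. Origin: on the hinge axis (housing x +85, z 103 mm, along y). It runs along its own -x from 6 to 177 mm; top face at its z +2.5 mm. Shut, its axes are the housing's; it opens about +y, front edge rising; starts 0.3 to 0.5 rad open. The stiff hinge (0.3 N m) holds it at any angle; under 4 N down on its front half swings it.
- cover_hinge (a point): Middle of the cover's hinge axis (same point as the cover's origin). Because the cover swings about it, the wing tips by 0.07 rad and its top shifts about 2 mm towards the front during the last 12 mm down: ease a tight grip on the wing, or press on the cover beside it.
- cover_front (a point): Middle of the cover's front edge, top face; 105.5 mm above the bench when fully home (hard stop). Wing out of line: the cross-bar lands on the slotted bracket and stops the edge about 12 mm proud. Wing in line: it goes on down, a rubber gasket resisting over the last 6 mm with 7 N rising to about 12 N (pressed near the wing). Let go, the gasket lifts it 6 mm again.
- fastener: Quarter-turn fastener: black wing 40 mm long, 10 mm thick, top 29 mm above the cover, white line along it, on a round base 30 mm wide, 5 mm high. Origin: on its turning axis at the cover's top face, 135 mm in front of the hinge, midway across. x along the wing, z along the axis, away from the cover. Turns either way, no end stop, friction 0.05 N m; stays where left.
- wing_top (a point): Middle of the wing's top, on the turning axis. The cross-bar below (22 x 5 x 4 mm, parallel to the wing, 25 mm under the cover's top face) passes the slot (28 x 9 mm) only when the wing lies along the housing's x axis, either end forward, within about 0.15 rad; two red lines on the cover, before and behind the wing, show that direction. Starts 0.5 rad or more off.
- carving_chisel: Wood-handled carving chisel lying on the bench, about 178 x 152 x 34 mm; bystander. Origin: centre of its underside.
- glass: Drinking glass, 85 mm wide and 90 mm high, standing on the bench; bystander. Origin: centre of its underside.
- gauge: Wooden marking gauge standing on the bench, 52 x 200 x 72 mm; bystander. Origin: centre of its underside.

How it is judged:
By the outcome, as a careful person would: the job done as asked, in the order asked, and still so for the second after the job is handed in, while the arm keeps its last pose, push and grip.
It also fails if it takes over 51 s, if anything falls off the work surface, if the arm or the gripper's body presses on something with over 40 N, if the wrist force passes 120 N, or if a joint passes its speed limit or range.

ROBOT

A 6-joint arm with a two-finger parallel gripper is mounted at the origin on a cart in front of the work surface, level with it; the furniture and walls round the work are solid. World frame = base frame: x ahead of the robot, y to its left, z up, the work surface at z = 0. Lengths are in m, angles in rad, forces in N, time in s.
With the tool pointing down it reaches from about 0.25 to 0.85 m from the base axis. Payload 12.5 kg.
Tool frame: the origin (TCP) lies at the very end of the fingers, on their centre line; the grasp point (between the pads) lies hold_point_z behind it (hold_point_z is the distance from the TCP to the grasp point, in m); z points along the fingers, y is the direction in which the jaws open and shut (so a half turn about z gives the same grasp; the last joint's range is limited). The gripper opens to 93 mm and grips with 3 to 60 N. Pads are 15 mm wide; open, the fingers measure 128 mm over their backs; the gripper's body (75 mm by 188 mm) begins 65 mm behind the grasp point.
Start: joints at [1.239, 0.351, 1.652, -0, 1.139, -0.085], TCP at [0.134, 0.533, 0.219] pointing down, gripper open.
Joint ranges: [-2.75, 2.75], [-0.79, 2.1], [0.01, 2.65], [-1.57, 4.71], [0.07, 3.14], [-2.87, 2.87]. Speed limits (rad/s): [2.22, 2.22, 2.79, 3.14, 3.14, 3.14].

INTERFACE

Orientations are given as a unit quaternion [w, x, y, z].
In Python, from workcell import * gives the robot as it stands.
- The arm moves only by the tool jog_arm, never from a script. Its argument "deltas" is a list of rows, each a list of 3 entries, a list of its own where there are three numbers: the shift along the tool's x, y, z in mm, then the turn, a rotation vector about the tool's x, y, z in degrees, then the closure in counts, from 0 (fully open) to 255 (shut). In form: [[[dx, dy, dz], [rx, ry, rz], claw], ...]. A call has 1 to 5 rows; each row is the pose to reach, as a shift and turn from the pose commanded when the call began, along the tool's axes at that moment; what a row does not reach only later rows make up. A row lasts 1/8 s, in which the tool goes at most 62.5 mm and 10.7 degrees, less where a joint would pass 70% of its speed; a pose out of reach is approached as far as the arm can. A call with a gripper value outside its range is refused whole. The fingers move at their own pace and stop on an object; "newtons" is the grip in N (left out, the last holds). Time passes only in rows, so rows that repeat a pose let the fingers close. It gives the time, the measured TCP pose, the force and the opening at its end, in the units of the state.
- get_obs(): the state, without advancing time (a new reading comes with each control period).
- capture(name): name is "side" or "top" or "wrist"; returns a dict with "frame" (420x560x3 uint8, red, green, blue), "z_map" (420x560 float32, m along the optical axis (not along the pixel's ray), 0 where there is no reading), "camera_matrix" (3x3 intrinsics, pixels), "T" (4x4, takes a point from camera to world coordinates). Camera axes: x right, y up, looking along -z (the intrinsics and any distortion apply to the point x, -y, -z); pixel columns grow to the right and rows downward; lengths in m; the calibration is good to about 2 mm. A picture is of the moment at which its call begins.
- job_done(): hands the job in, once; it reports no verdict.
The state is a dict: "clock": time; "qpos": joint angles; "qvel": joint speeds; "joint_torque": joint torques, N m; "eef_pos": TCP position; "orientation": TCP orientation; "wrist_force": force on the tool from outside, world axes, zero at the start; "wrist_torque": the same for the moment, N m; "gripper_width": finger opening in m.
Only numpy, scipy, OpenCV 4.12 (cv2) and the standard library are available. Lean on these libraries where they do the work, as an engineer would, in place of code of your own. Each camera call takes 0.05 s, during which the arm holds its last target.

## Working session

There is one attempt and no reset: what is moved stays moved. The work goes in short steps, Python scripts to look and compute and a tool call to move; the robot and the scene stay as the last step left them, time stands still between calls to the robot, and variables do not carry over. Pictures are saved under pics/ and viewed, and the job is handed in when it is done.

Besides the shell and the picture viewer there is one more tool, called after "Emit:" by a JSON object that holds its "name" and its "arguments", one argument or row to a line. jog_arm: Moves the arm, as the interface text tells. Its arguments: {"type":"object","properties":{"deltas":{"type":"array","items":{"type":"array"}},"newtons":{"type":"number"}},"required":["deltas"]}

```bash
mkdir -p pics; ls
python3 - <<'E'
from workcell import *
import cv2,numpy as np
o=get_obs();print(o)
for n in ["side","top","wrist"]:
    c=capture(n);cv2.imwrite(f"pics/{n}0.png",c["frame"][:,:,::-1]);np.savez(f"{n}0.npz",**c)
    print(n,c["camera_matrix"],c["T"],c.keys())
E
```

```text
pics
{'clock': 0.0, 'qpos': array([ 1.23940240e+00,  3.51255074e-01,  1.65239747e+00, -4.62529067e-05,
        1.13905604e+00, -8.46187858e-02]), 'qvel': array([-0.00132588,  0.0003469 , -0.0006845 ,  0.00096611, -0.00203911,
       -0.00077031]), 'joint_torque': array([ 2.62293084e-03, -4.97336519e+01, -2.85256827e+01,  7.00232782e-02,
        2.57535948e-02, -1.42873168e-04]), 'eef_pos': array([0.13424442, 0.53303335, 0.21810122]), 'orientation': array([-9.46788107e-05,  1.23065086e-01,  9.92398445e-01, -5.50274117e-04]), 'wrist_force': array([ 0.42177132, -0.01677377,  0.11674249]), 'wrist_torque': array([ 0.00979307, -0.02794513, -0.00530184]), 'gripper_width': 0.0931522563270043}
side [[437.65467231   0.         277.52639062]
 [  0.         437.65467231 219.52224903]
 [  0.           0.           1.        ]] [[ 0.87258878  0.19415359 -0.44821112  0.14964438]
 [-0.48824988  0.37332039 -0.7888244  -0.73303735]
 [ 0.01417326  0.90715835  0.42055065  0.502653  ]
 [ 0.          0.          0.          1.        ]] dict_keys(['frame', 'z_map', 'camera_matrix', 'T'])
top [[400.48597556   0.         277.79846956]
 [  0.         400.48597556 206.73115869]
 [  0.           0.           1.        ]] [[-0.0267192   0.99766337 -0.06287991  0.5018874 ]
 [-0.99920803 -0.02479931  0.03111778  0.02380758]
 [ 0.02948569  0.06366155  0.99753586  1.08730266]
 [ 0.          0.          0.          1.        ]] dict_keys(['frame', 'z_map', 'camera_matrix', 'T'])
wrist [[299.94341175   0.         276.526922  ]
 [  0.         299.94341175 206.56785754]
 [  0.           0.           1.        ]] [[ 2.43353183e-01 -9.24654754e-01 -2.92904105e-01  5.23384552e-02]
 [ 9.69937735e-01  2.31948548e-01  7.36251461e-02  5.53692242e-01]
 [-1.39159677e-04 -3.02015657e-01  9.53302955e-01  3.83765566e-01]
 [ 0.00000000e+00  0.00000000e+00  0.00000000e+00  1.00000000e+00]] dict_keys(['frame', 'z_map', 'camera_matrix', 'T'])
```

View pics/top0.png

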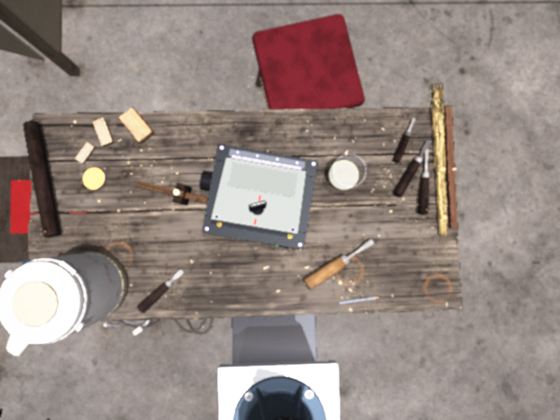

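View pics/side0.png

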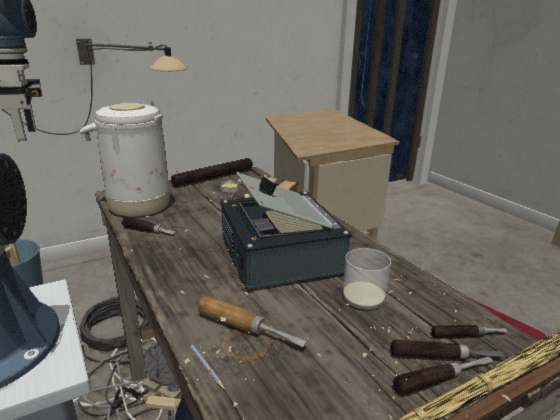

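```bash
cat > h.py <<'E'
import numpy as np,cv2
def cloud(c):
    z=c["z_map"];K=c["camera_matrix"];v,u=np.mgrid[:z.shape[0],:z.shape[1]]
    P=np.stack([(u-K[0,2])/K[0,0]*z,-(v-K[1,2])/K[1,1]*z,-z],-1)
    return P@c["T"][:3,:3].T+c["T"][:3,3]
def proj(c,p):
    T=c["T"];K=c["camera_matrix"];q=(np.atleast_2d(p)-T[:3,3])@T[:3,:3];d=-q[:,2]
    return np.stack([K[0,0]*q[:,0]/d+K[0,2],-K[1,1]*q[:,1]/d+K[1,2]],-1)
def ray(c,uv):
    K=c["camera_matrix"];d=np.array([(uv[0]-K[0,2])/K[0,0],-(uv[1]-K[1,2])/K[1,1],-1.])
    return c["T"][:3,3],c["T"][:3,:3]@d
E
python3 - <<'E'
from h import *
t=np.load("top0.npz");s=np.load("side0.npz");w=np.load("wrist0.npz")
print(proj(t,[.134,.533,.219]),proj(s,[.134,.533,.219]))
P=cloud(t)
for uv in [(45,300),(95,280),(205,228),(300,244),(313,165),(223,148),(258,207),(345,175),(182,196),(207,180),(150,250),(100,340)]: print(uv,P[uv[1],uv[0]].round(4))
f=t["frame"][135:260,125:380,::-1];cv2.imwrite("pics/topz.png",cv2.resize(f,None,fx=3,fy=3,interpolation=cv2.INTER_CUBIC))
f=s["frame"][150:310,200:400,::-1];cv2.imwrite("pics/sidez.png",cv2.resize(f,None,fx=3.5,fy=3.5,interpolation=cv2.INTER_CUBIC))
E
```

```text
[[ 23.82913381 417.3061155 ]] [[ 27.05197805 135.895275  ]]
(45, 300) [0.3821 0.4561 0.286 ]
(95, 280) [0.408  0.3992 0.1936]
(205, 228) [0.5163 0.1724 0.1026]
(300, 244) [ 0.4709 -0.0591  0.1014]
(313, 165) [ 0.6661 -0.0975  0.1008]
(223, 148) [0.7138 0.1253 0.0996]
(258, 207) [0.5595 0.0404 0.1818]
(345, 175) [ 0.6518 -0.1951  0.0103]
(182, 196) [0.601  0.2378 0.0518]
(207, 180) [0.6377 0.1694 0.0768]
(150, 250) [ 0.4628  0.3359 -0.0023]
(100, 340) [ 0.0433  0.7738 -0.752 ]
```

View pics/topz.png

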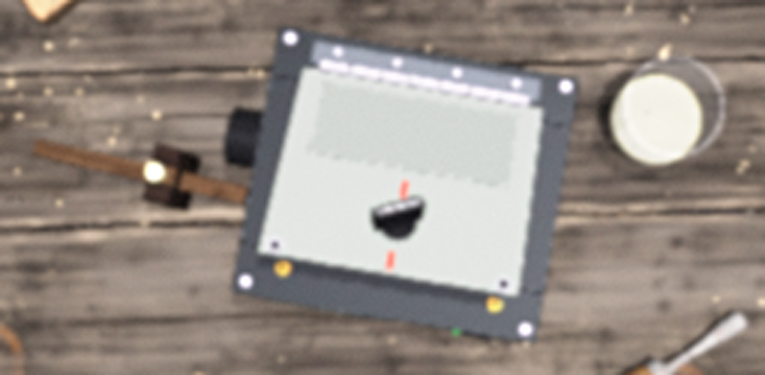

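View pics/sidez.png

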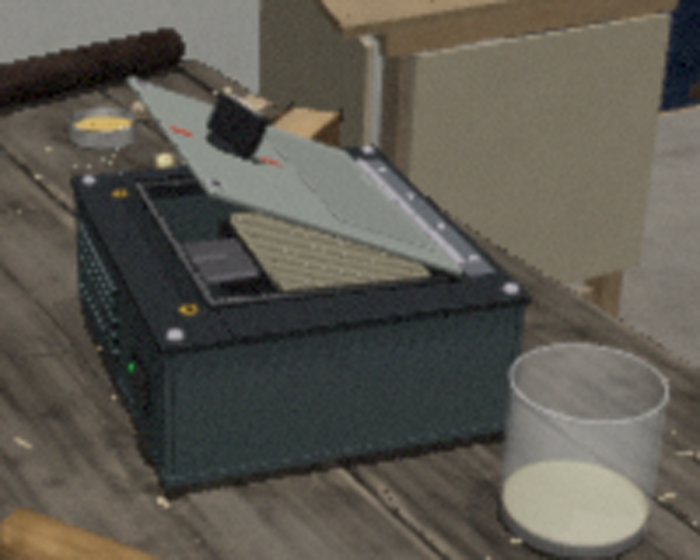

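View pics/wrist0.png

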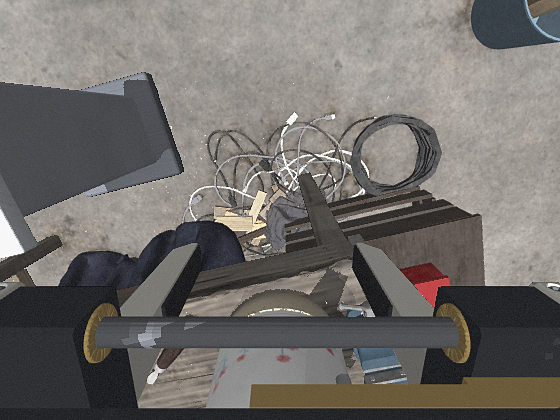

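```bash
cat > fit.py <<'E'
from h import *
def fit(t,s):
    P=cloud(t); 
    roi=np.zeros(P.shape[:2],bool);roi[135:255,190:330]=1
    m=roi&(abs(P[...,2]-.1)<.008)&(t["z_map"]>0)
    n,l,st,_=cv2.connectedComponentsWithStats(m.astype(np.uint8));k=1+np.argmax(st[1:,4]);m=l==k
    pts=P[m]; r=cv2.minAreaRect((pts[:,:2]*1000).astype(np.float32));print("rect",r,"zmean",pts[:,2].mean())
fit(np.load("top0.npz"),None)
t=np.load("top0.npz");s=np.load("side0.npz")
c0=np.array([.5918,.0353]);
for nm,c in (("top",t),("side",s)):
    P=cloud(c);yaw=-.194;R=np.array([[np.cos(yaw),-np.sin(yaw)],[np.sin(yaw),np.cos(yaw)]])
    H=(P[...,:2]-c0)@R;z=P[...,2]
    if nm=="side":
        m=(abs(z-.1)<.006)&(abs(H[...,0])<.14)&(abs(H[...,1])<.15)
        q=np.stack([H[m][:,0],H[m][:,1]],1);print("side flange extents",np.percentile(q,[1,99],0),z[m].mean())
    # cover plane: grey-green light pixels
    f=c["frame"].astype(int);m=(abs(H[...,0]+.02)<.07)&(abs(H[...,1])<.085)&(z>.11)&(f.sum(-1)>350)
    A=np.c_[H[m][:,0],H[m][:,1],np.ones(m.sum())]
    b=z[m]
    for i in range(5):
        x=np.linalg.lstsq(A,b,rcond=None)[0];e=abs(A@x-b);k=e<max(.003,2*np.median(e));A,b=A[k],b[k]
    print(nm,"plane",x,"angle",np.arctan(-x[0]),len(b),e.std(),"z at hinge",x[0]*.085+x[2])
    # wing points: above plane
    d=(z-(H@x[:2]+x[2]))*np.cos(np.arctan(x[0]))
    w=(d>.012)&(d<.04)&(abs(H[...,0]+.05)<.06)&(abs(H[...,1])<.05)
    q=np.stack([H[w][:,0],H[w][:,1],z[w],d[w]],1);print("wing n",len(q),q.mean(0),q.max(0))
    th=np.arctan(-x[0]);xc=H[w]-0
    # cover frame coords
    X=(H[w][:,0]-.085)*np.cos(th)-(z[w]-.103)*np.sin(th);Y=H[w][:,1]
    print("cover xy", X.mean(),Y.mean(), X.min(),X.max(),Y.min(),Y.max())
    mk=np.stack([X,Y],1);ev,V=np.linalg.eigh(np.cov((mk).T));print("axis angle",np.arctan2(V[1,1],V[0,1]),np.sqrt(ev))
    top=d[w]>.022;mk=mk[top];ev,V=np.linalg.eigh(np.cov((mk).T));print("top",top.sum(),np.arctan2(V[1,1],V[0,1]),np.sqrt(ev),mk.mean(0),d[w][top].max())
E
python3 fit.py
```

```text
rect ((592.769287109375, 36.74083709716797), (254.26914978027344, 224.1782989501953), 78.7396469116211) zmean 0.10000314370781838
top plane [-0.44183915  0.00160182  0.14426835] angle 0.4160466702852693 3114 0.0007334768194810806 z at hinge 0.1067120217197664
wing n 113 [-0.02876121  0.00156957  0.18431069  0.02500041] [-0.01471533  0.01971839  0.19226152  0.03144314]
cover xy -0.13691818784236973 0.0015695748598750228 -0.14717976953469178 -0.12288174545915515 -0.01637687786504005 0.019718385117834213
axis angle 2.0273327320238934 [0.0029757  0.01137596]
top 81 2.027173528454533 [0.00298177 0.01124694] [-0.13606069  0.00187637] 0.031443140174725714
side flange extents [[-0.1105681  -0.12786036]
 [ 0.11129946  0.1225566 ]] 0.10091515951431597
side plane [-0.44000547  0.00329513  0.14630889] angle 0.4145114606330323 953 0.0003349819385544324 z at hinge 0.10890842930096017
wing n 140 [-0.02867989 -0.00461074  0.18186403  0.02100737] [-0.01469776  0.01357523  0.19177577  0.02964399]
cover xy -0.13581462074496176 -0.004610738141063492 -0.14706713476450095 -0.12044908841338069 -0.020846497370894217 0.013575234711671352
axis angle 2.0975921738228327 [0.00224599 0.0120687 ]
top 62 2.066792423132539 [0.00222151 0.01167297] [-0.13541992 -0.00481093] 0.029643991788955663
```

```bash
cat > go.py <<'E'
from workcell import *
from h import *
from scipy.spatial.transform import Rotation as Ro
import sys
# usage go.py x y z yaw(deg of tool y axis)  -> tool-frame shift mm, turn deg from current measured pose
o=get_obs();p=o["eef_pos"];q=o["orientation"];R=Ro.from_quat(q[[1,2,3,0]])
a=list(map(float,sys.argv[1:]))
print("t",o["clock"],"pos",p.round(4),"F",o["wrist_force"].round(1),"w",o["gripper_width"].round(4),"q",o["qpos"].round(2))
while a:
    x,y,z,yaw=a[:4];a=a[4:]
    ya=np.array([np.cos(np.radians(yaw)),np.sin(np.radians(yaw)),0]);za=np.array([0,0,-1.]);xa=np.cross(ya,za)
    T=Ro.from_matrix(np.c_[xa,ya,za])
    print((R.inv().apply(np.array([x,y,z])-p)*1000).round(1),np.degrees((R.inv()*T).as_rotvec()).round(1))
E
python3 go.py .16 .30 .36 78.8  .35 .08 .33 78.8 .543 .044 .23 78.8
```

```text
Traceback (most recent call last):
  File "go.py", line 8, in <module>
    print("t",o["clock"],"pos",p.round(4),"F",o["wrist_force"].round(1),"w",o["gripper_width"].round(4),"q",o["qpos"].round(2))
                                                                            ^^^^^^^^^^^^^^^^^^^^^^^^
AttributeError: 'float' object has no attribute 'round'
```

```bash
sed -i 's/o\["gripper_width"\].round(4)/round(o["gripper_width"],4)/' go.py
python3 go.py .16 .30 .36 78.8  .35 .08 .33 78.8 .543 .044 .23 78.8
```

```text
t 0.15 pos [0.1343 0.5331 0.2182] F [0.3 0.3 1.3] w 0.093 q [ 1.24  0.35  1.65 -0.    1.14 -0.08]
[ -81.9 -219.9 -141.6] [-0.  -0.  -2.9]
[-319.9 -386.8 -111.4] [-0.  -0.  -2.9]
[-515.8 -374.5  -11.5] [-0.  -0.  -2.9]
```

Emit:
{"name": "jog_arm", "arguments": {
  "deltas": [
    [[-10,-20,-50],[0,0,0],0],
    [[-30,-70,-90],[0,0,-1],0],
    [[-50,-120,-120],[0,0,-2],0],
    [[-65,-170,-140],[0,0,-3],0],
    [[-80,-220,-142],[0,0,-3],0]
  ]
}}

```text
clock: 0.78
eef_pos: [0.1582, 0.2991, 0.3618]
orientation: [0.001, 0.097, 0.995, 0.001]
wrist_force: [0.8, 0.4, 0.8]
gripper_width: 0.0928
```

```bash
python3 go.py .35 .08 .33 78.8 .543 .044 .23 78.8
```

```text
t 0.775 pos [0.1582 0.2991 0.3618] F [0.8 0.4 0.8] w 0.0928 q [ 0.95 -0.19  1.9  -0.    1.44 -0.43]
[-230.4 -178.1   31.6] [0.1 0.1 0.1]
[-426.6 -176.4  131.9] [0.1 0.1 0.1]
```

Emit:
{"name": "jog_arm", "arguments": {
  "deltas": [
    [[-40,-45,5],[0,0,0],0],
    [[-90,-80,10],[0,0,0],0],
    [[-135,-115,20],[0,0,0],0],
    [[-185,-150,25],[0,0,0],0],
    [[-230,-178,30],[0,0,0],0]
  ]
}}

```text
clock: 1.4
eef_pos: [0.3504, 0.0793, 0.3305]
orientation: [0.0, 0.098, 0.995, 0.0]
wrist_force: [0.3, 1.5, -0.2]
gripper_width: 0.0932
```

```bash
python3 go.py .543 .044 .26 78.8 .543 .044 .2 78.8
```

```text
t 1.4 pos [0.3504 0.0793 0.3305] F [ 0.3  1.5 -0.2] w 0.0932 q [ 0.09 -0.13  1.92  0.    1.35 -1.28]
[-195.7    2.8   70.6] [ 0.  0. -0.]
[-195.7    2.8  130.6] [ 0.  0. -0.]
```

Emit:
{"name": "jog_arm", "arguments": {
  "deltas": [
    [[-50,1,10],[0,0,0],0],
    [[-100,2,25],[0,0,0],0],
    [[-150,3,50],[0,0,0],0],
    [[-195,3,80],[0,0,0],0],
    [[-195,3,130],[0,0,0],0]
  ]
}}

```text
clock: 2.02
eef_pos: [0.5439, 0.046, 0.1995]
orientation: [0.001, 0.098, 0.995, 0.0]
wrist_force: [0.0, 0.5, -1.0]
gripper_width: 0.0927
```

Run:
```python
from workcell import *
import cv2
c=capture("wrist");cv2.imwrite("pics/w1.png",c["frame"][:,:,::-1])
c=capture("side");cv2.imwrite("pics/s1.png",cv2.resize(c["frame"][80:310,150:400,::-1],None,fx=2.5,fy=2.5))
```

```text
(no output)
```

View pics/w1.png

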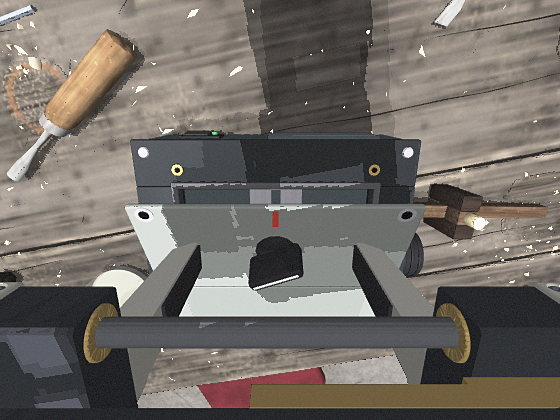

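View pics/s1.png

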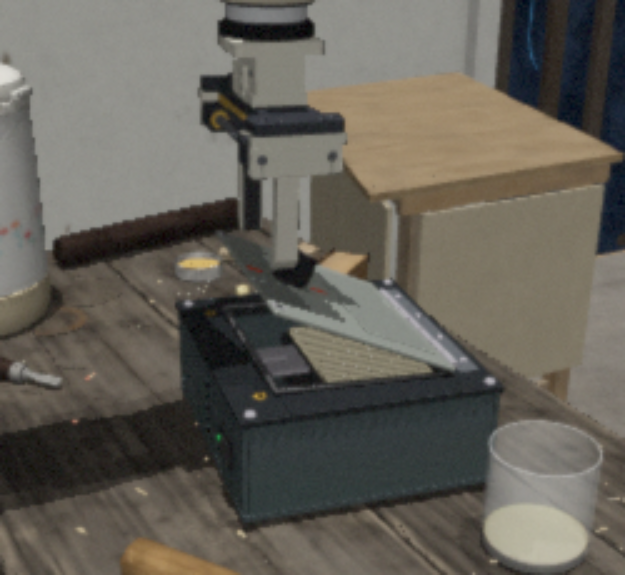

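Emit:
{"name": "jog_arm", "arguments": {
  "deltas": [
    [[0,0,20],[0,0,0],0],
    [[0,0,32],[0,0,0],0],
    [[0,0,44],[0,0,0],0],
    [[0,0,56],[0,0,0],0],
    [[0,0,66],[0,0,0],0]
  ]
}}

```text
clock: 2.75
eef_pos: [0.5413, 0.0467, 0.1342]
orientation: [-0.0, 0.097, 0.995, 0.0]
wrist_force: [-0.4, -0.7, 0.8]
gripper_width: 0.0928
```

Emit:
{"name": "jog_arm", "arguments": {
  "deltas": [
    [[0,0,5],[0,0,0],0],
    [[0,0,10],[0,0,0],0],
    [[0,0,14],[0,0,0],0],
    [[0,0,16],[0,0,0],0],
    [[0,0,16],[0,0,0],0]
  ]
}}

```text
clock: 3.38
eef_pos: [0.5414, 0.0466, 0.1186]
orientation: [0.0, 0.097, 0.995, -0.0]
wrist_force: [0.0, 0.9, -0.4]
gripper_width: 0.0931
```

Run:
```python
from workcell import *
import cv2
print(get_obs()["wrist_force"])
c=capture("wrist");cv2.imwrite("pics/w2.png",c["frame"][:,:,::-1])
c=capture("side");cv2.imwrite("pics/s2.png",cv2.resize(c["frame"][80:310,150:400,::-1],None,fx=2.5,fy=2.5))
```

```text
[ 0.04394587  0.8752623  -0.44183842]
```

View pics/w2.png

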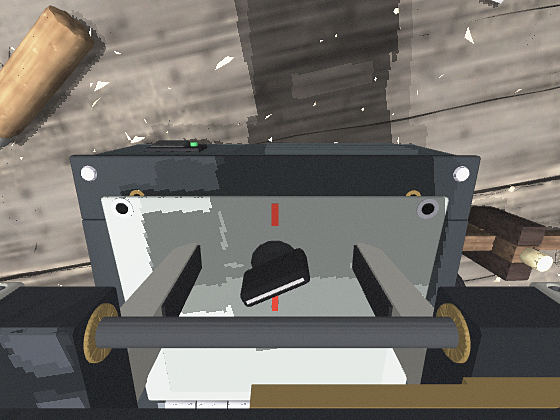

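View pics/s2.png

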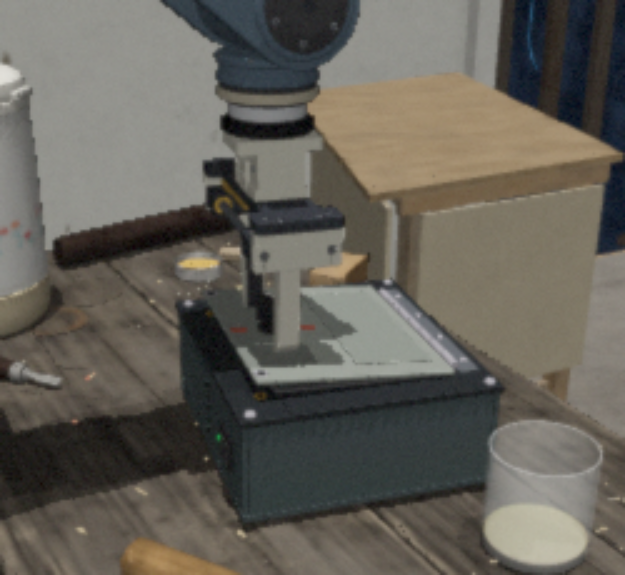

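```bash
cat > wing.py <<'E'
from workcell import *
from h import *
for n in ("wrist","side"):
    c=capture(n);P=cloud(c);f=c["frame"].astype(int);z=P[...,2]
    near=(np.hypot(P[...,0]-.545,P[...,1]-.045)<.05)&(c["z_map"]>0)
    zc=np.median(z[near&(f.min(-1)>120)&(z>.1)&(z<.13)])
    d=near&(z>zc+.02)&(z<zc+.04)&(np.hypot(P[...,0]-.545,P[...,1]-.045)<.03)
    Q=P[d];print(n,"coverz",zc,"n",len(Q))
    if len(Q)<10: continue
    top=Q[Q[:,2]>np.percentile(Q[:,2],98)-.004]
    ev,V=np.linalg.eigh(np.cov(top[:,:2].T));v=V[:,1]
    s=(top[:,:2]-top[:,:2].mean(0))@v
    r=cv2.minAreaRect((top[:,:2]*1000).astype(np.float32))
    print("topz",np.percentile(Q[:,2],98),"n",len(top),"mean",top.mean(0).round(4),"ang",np.degrees(np.arctan2(v[1],v[0])).round(1),"len",np.ptp(s).round(4),r)
    w=d&(f.min(-1)>150);ww=P[w]
    if len(ww)>5:
        ev,V=np.linalg.eigh(np.cov(ww[:,:2].T));v=V[:,1];print("white n",len(ww),ww.mean(0).round(4),"ang",np.degrees(np.arctan2(v[1],v[0])).round(1))
    r=near&(f[...,0]>150)&(f[...,1]<90); rr=P[r]
    if len(rr)>10:
        v=np.linalg.svd(rr[:,:2]-rr[:,:2].mean(0),full_matrices=False)[2][0];print("red",len(rr),rr.mean(0).round(4),"ang",np.degrees(np.arctan2(v[1],v[0])).round(1))
E
python3 wing.py
```

```text
wrist coverz 0.1173063879492132 n 1572
topz 0.14676611836684417 n 1149 mean [0.5455 0.0454 0.1451] ang 106.4 len 0.0394 ((546.3211669921875, 44.49607849121094), (10.360697746276855, 39.41987228393555), 16.147945404052734)
white n 189 [0.5471 0.0446 0.1459] ang 105.9
red 219 [0.5389 0.0459 0.1179] ang -11.2
side coverz 0.11467381966882068 n 49
topz 0.14796839280998073 n 19 mean [0.5419 0.0528 0.1463] ang 103.3 len 0.0195 ((542.2918090820312, 52.66789627075195), (6.726556777954102, 19.311037063598633), 7.356675148010254)
```

```bash
python3 go.py .546 .045 .135 16.1
```

```text
t 3.575 pos [0.5414 0.0466 0.1188] F [0.3 0.3 0.8] w 0.093 q [ 0.    0.46  1.76 -0.    0.92 -1.38]
[ -4.8  -0.7 -16.2] [ 0.   0.  62.8]
```

Emit:
{"name": "jog_arm", "arguments": {
  "deltas": [
    [[-2,0,-16],[0,0,0],0],
    [[-5,-1,-16],[0,0,10],0],
    [[-5,-1,-16],[0,0,20],0],
    [[-5,-1,-16],[0,0,30],0],
    [[-5,-1,-16],[0,0,40],0]
  ]
}}

```text
clock: 4.2
eef_pos: [0.5465, 0.0446, 0.1359]
orientation: [0.001, 0.434, 0.901, 0.0]
wrist_force: [-0.5, 0.1, 0.0]
gripper_width: 0.0933
```

Emit:
{"name": "jog_arm", "arguments": {
  "deltas": [
    [[0,0,0],[0,0,10],0],
    [[0,0,0],[0,0,20],0],
    [[0,0,0],[0,0,22.8],0],
    [[0,0,0],[0,0,22.8],80],
    [[0,0,0],[0,0,22.8],80]
  ]
}}

```text
clock: 4.82
eef_pos: [0.5463, 0.0447, 0.1352]
orientation: [0.0, 0.601, 0.799, 0.0]
wrist_force: [-0.4, 1.2, 0.3]
gripper_width: 0.0774
```

```bash
python3 go.py .546 .045 .129 16.1; python3 wing.py
python3 - <<'E'
from workcell import *
import cv2
c=capture("wrist");cv2.imwrite("pics/w3.png",c["frame"][:,:,::-1])
E
```

```text
t 4.825 pos [0.5463 0.0447 0.1352] F [-0.4  1.2  0.3] w 0.0774 q [-0.    0.45  1.74 -0.    0.96 -0.28]
[ 0.4 -0.2  6.2] [0. 0. 0.]
wrist coverz 0.11565308331734225 n 1108
topz 0.146739400587052 n 954 mean [0.5465 0.0465 0.145 ] ang 105.7 len 0.039 ((546.9598388671875, 45.03462219238281), (9.885968208312988, 38.97021484375), 16.72996711730957)
white n 153 [0.5473 0.0448 0.1457] ang 106.3
red 221 [0.5419 0.0454 0.1174] ang -11.1
side coverz 0.11742682694296852 n 84
topz 0.14794477778125031 n 39 mean [0.5449 0.0428 0.1464] ang 106.0 len 0.0371 ((545.6009521484375, 43.017601013183594), (9.81407642364502, 36.96928024291992), 13.75277328491211)
```

View pics/w3.png

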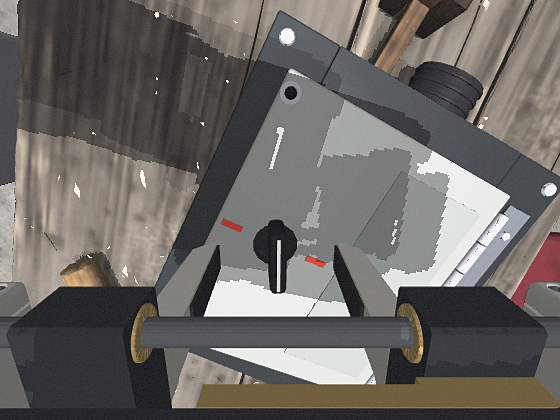

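Emit:
{"name": "jog_arm", "arguments": {
  "deltas": [
    [[0,0,6.5],[0,0,0],140],
    [[0,0,6.5],[0,0,0],255],
    [[0,0,6.5],[0,0,0],255],
    [[0,0,6.5],[0,0,0],255],
    [[0,0,6.5],[0,0,0],255]
  ],
  "newtons": 15
}}

```text
clock: 5.6
eef_pos: [0.5461, 0.0447, 0.1282]
orientation: [0.0, 0.601, 0.799, 0.0]
wrist_force: [0.3, -0.2, 0.2]
gripper_width: 0.0183
```

Emit:
{"name": "jog_arm", "arguments": {
  "deltas": [
    [[0,0,0],[0,0,0],255],
    [[0,0,0],[0,0,0],255],
    [[0,0,0],[0,0,0],255]
  ]
}}

```text
clock: 5.98
eef_pos: [0.5463, 0.0448, 0.1282]
orientation: [0.0, 0.601, 0.799, 0.0]
wrist_force: [2.8, 0.8, -1.1]
gripper_width: 0.0107
```

Emit:
{"name": "jog_arm", "arguments": {
  "deltas": [
    [[0,0,0],[0,0,-9],255],
    [[0,0,0],[0,0,-18],255],
    [[0,0,0],[0,0,-27],255],
    [[0,0,0],[0,0,-36],255],
    [[0,0,0],[0,0,-45],255]
  ]
}}

```text
clock: 6.6
eef_pos: [0.546, 0.0446, 0.1281]
orientation: [-0.0, 0.247, 0.969, -0.0]
wrist_force: [1.7, -0.2, -0.8]
gripper_width: 0.0099
```

Emit:
{"name": "jog_arm", "arguments": {
  "deltas": [
    [[0,0,0],[0,0,-9],255],
    [[0,0,0],[0,0,-17.8],255],
    [[0,0,0],[0,0,-17.8],255]
  ]
}}

```text
clock: 6.98
eef_pos: [0.5459, 0.0445, 0.1281]
orientation: [-0.0, 0.098, 0.995, -0.0]
wrist_force: [1.1, -1.9, -0.5]
gripper_width: 0.0096
```

```bash
python3 go.py .546 .045 .129 78.8; python3 wing.py
python3 - <<'E'
from workcell import *
import cv2
c=capture("wrist");cv2.imwrite("pics/w4.png",c["frame"][:,:,::-1])
E
```

```text
t 6.975 pos [0.5459 0.0445 0.1281] F [ 1.1 -1.9 -0.5] w 0.0096 q [-0.    0.46  1.74 -0.    0.94 -1.38]
[ 0.   0.5 -0.9] [-0. -0.  0.]
wrist coverz 0.11749814240892498 n 2117
topz 0.1568255077471528 n 295 mean [0.5379 0.0462 0.1553] ang 78.7 len 0.0403 ((543.5250854492188, 45.00934982299805), (40.3000373840332, 14.959688186645508), 78.58352661132812)
white n 208 [0.5468 0.0444 0.1457] ang 168.9
red 132 [0.514  0.0509 0.1197] ang -11.2
side coverz 0.1170263712012386 n 136
topz 0.15545683656949572 n 27 mean [0.5399 0.0341 0.154 ] ang 94.7 len 0.0415 ((537.8878173828125, 41.585548400878906), (13.964354515075684, 41.681095123291016), 13.041674613952637)
```

View pics/w4.png

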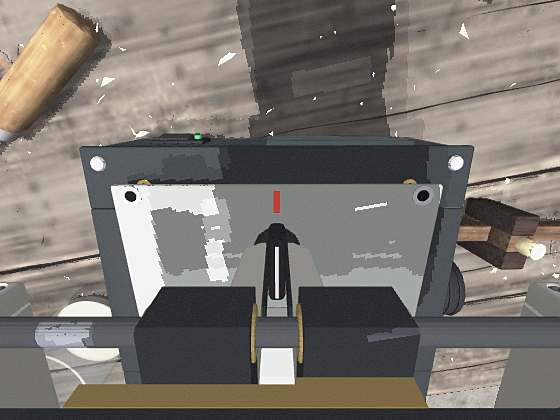

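Emit:
{"name": "jog_arm", "arguments": {
  "deltas": [
    [[0,0,0],[0,0,0],40],
    [[0,0,0],[0,0,0],40],
    [[0,0,0],[0,0,0],40],
    [[0,0,0],[0,0,0],40],
    [[0,0,0],[0,0,0],40]
  ]
}}

```text
clock: 7.75
eef_pos: [0.5461, 0.0447, 0.1281]
orientation: [0.0, 0.097, 0.995, 0.0]
wrist_force: [0.5, 0.2, -0.8]
gripper_width: 0.0548
```

```bash
python3 go.py .546 .045 .117 78.8; python3 wing.py
python3 - <<'E'
from workcell import *
import cv2
c=capture("wrist");cv2.imwrite("pics/w5.png",c["frame"][:,:,::-1])
E
```

```text
t 7.75 pos [0.5461 0.0447 0.1281] F [ 0.5  0.2 -0.8] w 0.0548 q [-0.    0.46  1.74  0.    0.94 -1.38]
[ 0.1  0.3 11.1] [0.  0.  0.1]
wrist coverz 0.11719551109266024 n 1568
topz 0.15611720073523028 n 135 mean [0.5443 0.0461 0.1546] ang 79.2 len 0.0584 ((545.5558471679688, 44.905052185058594), (58.44124221801758, 16.960176467895508), 79.4639892578125)
white n 152 [0.5469 0.0443 0.1456] ang 168.9
red 146 [0.514  0.0508 0.1196] ang -9.6
side coverz 0.11983758744505663 n 69
topz 0.15881587644348474 n 10 mean [0.5504 0.0732 0.1573] ang 166.4 len 0.0136 ((551.925048828125, 72.76557922363281), (2.619387149810791, 13.60177230834961), 74.29161071777344)
```

View pics/w5.png

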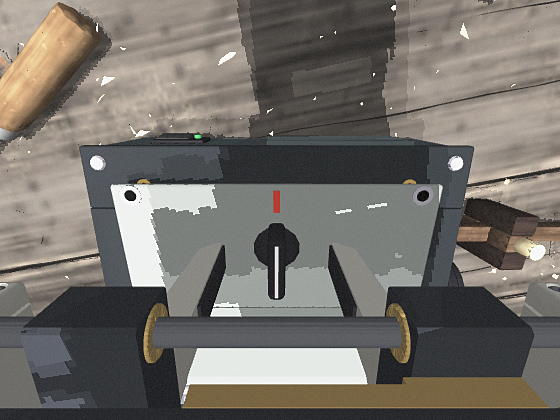

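Emit:
{"name": "jog_arm", "arguments": {
  "deltas": [
    [[0,0,5],[0,0,0],40],
    [[0,0,10],[0,0,0],40],
    [[0,0,13],[0,0,0],40],
    [[0,0,15],[0,0,0],40],
    [[0,0,17],[0,0,0],40]
  ]
}}

```text
clock: 8.52
eef_pos: [0.5461, 0.0447, 0.111]
orientation: [0.0, 0.097, 0.995, -0.0]
wrist_force: [-0.2, 0.3, 0.4]
gripper_width: 0.0782
```

Emit:
{"name": "jog_arm", "arguments": {
  "deltas": [
    [[0,0,1.5],[0,0,0],40],
    [[0,0,3],[0,0,0],40],
    [[0,0,4],[0,0,0],40],
    [[0,0,5],[0,0,0],40],
    [[0,0,5],[0,0,0],40]
  ]
}}

```text
clock: 9.15
eef_pos: [0.5459, 0.0447, 0.1068]
orientation: [-0.0, 0.097, 0.995, -0.0]
wrist_force: [-3.2, 0.0, 9.5]
gripper_width: 0.0786
```

Emit:
{"name": "jog_arm", "arguments": {
  "deltas": [
    [[0,0,0.5],[0,0,0],40],
    [[0,0,1],[0,0,0],40],
    [[0,0,1.5],[0,0,0],40],
    [[0,0,1.5],[0,0,0],40]
  ]
}}

```text
clock: 9.65
eef_pos: [0.546, 0.0447, 0.1057]
orientation: [-0.0, 0.097, 0.995, -0.0]
wrist_force: [-6.8, 0.4, 14.9]
gripper_width: 0.0785
```

```bash
python3 go.py
python3 - <<'E'
from workcell import *
import cv2
c=capture("wrist");cv2.imwrite("pics/w6.png",c["frame"][:,:,::-1])
c=capture("side");cv2.imwrite("pics/s6.png",cv2.resize(c["frame"][150:310,200:400,::-1],None,fx=3.5,fy=3.5))
E
python3 wing.py
```

```text
t 9.65 pos [0.546  0.0447 0.1057] F [-6.8  0.4 14.9] w 0.0785 q [-0.    0.49  1.76 -0.    0.9  -1.38]
wrist coverz 0.10510888703710129 n 1327
topz 0.13513191128850333 n 1206 mean [0.5424 0.0452 0.1336] ang 168.9 len 0.0395 ((543.6959838867188, 45.03894805908203), (9.75305461883545, 39.52899932861328), 78.39543914794922)
white n 172 [0.5437 0.0449 0.1345] ang 168.8
red 164 [0.5133 0.0509 0.1058] ang -10.9
side coverz 0.10607942550500812 n 59
topz 0.13625024832420937 n 28 mean [0.5356 0.0444 0.1345] ang 164.7 len 0.0221 ((535.1630249023438, 44.963680267333984), (10.477434158325195, 22.104345321655273), 79.8608627319336)
```

View pics/w6.png

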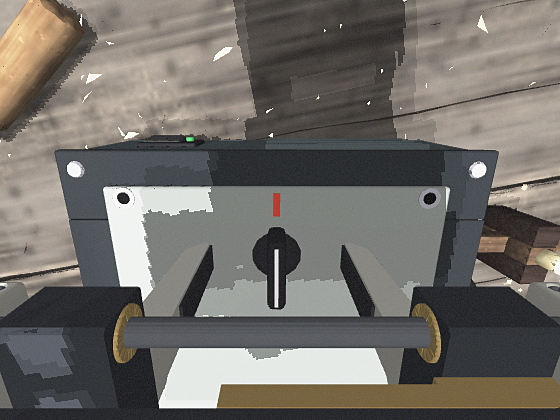

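View pics/s6.png

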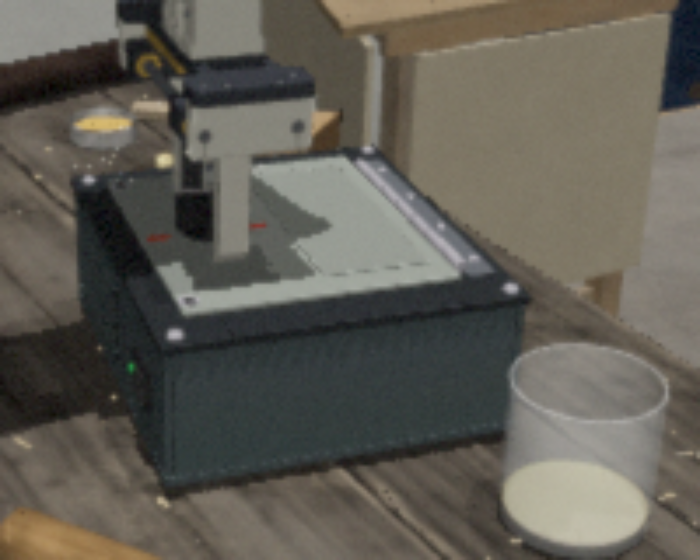

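Emit:
{"name": "jog_arm", "arguments": {
  "deltas": [
    [[0,0,0.4],[0,0,0],40],
    [[0,0,0.8],[0,0,0],40],
    [[0,0,0.8],[0,0,0],40]
  ]
}}

```text
clock: 10.22
eef_pos: [0.546, 0.0447, 0.1056]
orientation: [0.0, 0.097, 0.995, -0.0]
wrist_force: [-10.8, 0.2, 23.4]
gripper_width: 0.0784
```

Emit:
{"name": "jog_arm", "arguments": {
  "deltas": [
    [[0,0,0],[0,0,0],40],
    [[0,0,0],[0,0,0],40],
    [[0,0,0],[0,0,0],40],
    [[0,0,0],[0,0,0],40]
  ]
}}

```text
clock: 10.72
eef_pos: [0.546, 0.0447, 0.1056]
orientation: [0.0, 0.097, 0.995, -0.0]
wrist_force: [-9.9, -0.6, 23.3]
gripper_width: 0.0784
```

```bash
python3 wing.py
python3 - <<'E'
from workcell import *
from h import *
c=capture("side");P=cloud(c);a=-.1958;R=np.array([[np.cos(a),-np.sin(a)],[np.sin(a),np.cos(a)]])
H=(P[...,:2]-[.5925,.036])@R;z=P[...,2];f=c["frame"].astype(int)
for nm,x0,x1 in (("front",-.09,-.075),("rear",.04,.06)):
    m=(H[...,0]>x0)&(H[...,0]<x1)&(H[...,1]<-.02)&(H[...,1]>-.095)&(f[...,1]>f[...,2])&(z>.09)
    print(nm,m.sum(),np.median(z[m]))
m=(abs(H[...,0])<.1)&(H[...,1]<-.107)&(H[...,1]>-.118)&(z>.09);print("flange",np.median(z[m]))
o=get_obs();print(o["clock"],o["eef_pos"],o["wrist_force"])
E
```

```text
wrist coverz 0.10509718551631744 n 1330
topz 0.13525407047536106 n 1215 mean [0.5424 0.0452 0.1336] ang 168.9 len 0.0395 ((543.479736328125, 44.85972213745117), (9.75320816040039, 39.52651596069336), 79.31230926513672)
white n 171 [0.5437 0.0449 0.1345] ang 168.9
red 163 [0.5131 0.0509 0.1057] ang -10.8
side coverz 0.10556535978847109 n 61
topz 0.13572938771141493 n 31 mean [0.5355 0.0439 0.1343] ang 164.8 len 0.0229 ((534.6642456054688, 42.949073791503906), (11.089471817016602, 22.225692749023438), 68.63447570800781)
front 300 0.20443502609471445
rear 142 0.1072775788152473
flange 0.10100416125105155
10.875 [0.54596931 0.04471735 0.10561085] [-10.02343178  -0.14010539  23.05541867]
```

```bash
python3 -c "
from workcell import *
print(job_done())"
```

```text
the job is handed in; nothing more can be done
None
```

I swung the cover down with the open fingers on either side of the wing. I then gripped the wing, turned it about 63° into line with the red lines, and let go. Finally I pressed the cover home with the fingertips on the cover beside the wing, and handed in at 10.9 s still pressing.

- **Cover:** The fingertips read 105.6 mm above the bench, against 105.5 mm for fully home. Raising the push from 15 to 23 N moved the cover only 0.1 mm more, so it is on the hard stop. The push was steady at about 23 N down, with about 10 N sideways.
- **Wing:** It lies at 168.9° in the wrist camera, the same line as -11.1°. The red lines measure -10.8° to -11.2°, so it is in line. The side camera gave 165°, but only from a few partly hidden pixels, so I did not rely on it.
- **Failed check:** My last side-camera height reading of the cover's front edge was spoiled by the arm in view (204 mm), so I ignored it. The rear of the cover read 107 mm.
- **Bystanders:** I did not touch the chisel, the glass or the marking gauge. The parts of them in the last pictures showed no change.

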